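# Shut and lock the filter hatch of the bench vacuum pump

## Robot

A 6-joint arm with a two-finger parallel gripper is mounted at the origin on the work surface. World frame = base frame: x ahead of the robot, y to its left, z up, the work surface at z = 0. Lengths are in m, angles in rad, forces in N, time in s.
With the tool pointing down it reaches from about 0.4 to 0.825 m from the base axis. Payload 7 kg.
Tool frame: the origin (TCP) lies between the finger pads; the fingertips stand 17 mm ahead of it and the grasp point (between the pads) lies 2 mm behind it; y points along the fingers, x is the direction in which the jaws open and shut, and the axes are right-handed (so a half turn about y gives the same grasp; the last joint's range is limited). The gripper opens to 88 mm and grips with 3 to 60 N. Pads are 19 mm wide; open, the fingers measure 130 mm over their backs; the gripper's body (78 mm by 193 mm) begins 47 mm behind the grasp point.
Start: joints at [1.515, 0.359, 0.012, 0, -1.224, -0.288], TCP at [0.228, 0.635, 0.244] pointing down, gripper open.
Joint ranges: [-3.07, 3.07], [-1.43, 2.12], [-1.02, 1.25], [-3.03, 1.67], [-3.05, -0], [-3.03, 3.03]. Speed limits (rad/s): [2.39, 2.39, 3.01, 3.14, 3.14, 3.14].

## Interface

Orientations are given as a unit quaternion [w, x, y, z].
In Python, from bench import read_state, get_image, hand_in gives the robot as it stands.
- The arm moves only by the tool move_arm, never from a script. Its argument "plan" is a list of rows, each a list of 3 entries, a list of its own where there are three numbers: the shift along the tool's x, y, z in mm, then the turn about the tool's y in degrees, then the finger opening in mm, from 0 to 87.6. In form: [[[x, y, z], yaw, hand], ...]. A call has 1 to 5 rows; each row shifts and turns the commanded pose from where the row before left it, along the tool's axes as they then stand; what a row does not reach is not made up. A row lasts 1/8 s, in which the tool goes at most 62.5 mm and 10.7 degrees, less where a joint would pass 70% of its speed; a pose out of reach is approached as far as the arm can. A call is refused whole if a number of a shift passes 62.5 or a number of a turn 10.7, either way. A call with a gripper value outside its range is refused whole. The fingers move at their own pace and stop on an object; the grip force is fixed at half the most. Time passes only in rows, so rows that do not move let the fingers close. It gives the time, the measured TCP pose, the force and the opening at its end, in the units of the state.
- read_state(): the state, without advancing time (a new reading comes with each control period).
- get_image(name): name is "scene" or "top" or "wrist"; returns a dict with "image" (400x640x3 uint8, blue, green, red), "mtx" (3x3 intrinsics, pixels), "rvec" (rotation vector, rad) and "tvec" (3), from world to camera coordinates, as OpenCV has them. Camera axes: x right, y down, z forward; pixel columns grow to the right and rows downward; lengths in m; the calibration is good to about 2 mm. A picture is of the moment at which its call begins. There is no depth.
- hand_in(): hands the job in, once; it reports no verdict.
The state is a dict: "time_s": time; "joints": joint angles; "joint_velocities": joint speeds; "joint_torque": joint torques, N m; "ee_pos": TCP position; "eef_rot": TCP orientation; "wrist_force": force on the tool from outside, world axes, zero at the start; "moment": the same for the moment, N m; "gripper_width": finger opening in m.
Only numpy, scipy, OpenCV 4.12 (cv2) and the standard library are available. Lean on these libraries where they do the work, as an engineer would, in place of code of your own. Each camera call takes 0.05 s, during which the arm holds its last target.

## Task

The vacuum pump has its new filter, so close it up: swing the hatch on its top fully shut, take the flat-bladed latch key out of its stand, and with the blade in the slot turn the hatch's cam latch clockwise a quarter turn until it is home against its stop. Then put the key back in its stand, blade down and resting on its collar, and leave the mug, the tape and the dish undisturbed.

Things in the scene. Friction and masses are not known exactly. Their poses are not given: they have to be found in the camera images.
- pump: Bench vacuum pump, off-white metal case 240 (x) x 220 (y) x 95 mm high, fixed to the bench; origin at the centre of its underside, x towards its back. A filter bay in its top is closed by the hatch. Besides the hatch only a gauge (20 mm radius, at x +94, y -75 mm) stands above the case top, by 10 mm.
- hatch (a joint): Angle of the aluminium hatch about its hinge: 0 fully shut, flat on the case (hard stop), up to 1.3 rad open; starts 0.7 to 1.15. Its free edge lifts as it opens. A friction hinge: the hatch stays where it is left, and about 2 N down on its free edge closes it.
- hinge (a point): Middle of the hatch's hinge axis, 55 mm behind the pump's centre (pump x) and 97 mm above the bench; axes as the pump, the axis along y. The hatch reaches 120 mm from it towards the pump's -x, is 130 mm wide (y) and 4 mm thick, mid-thickness on the axis; a finger tab 50 mm wide stands 13 mm out beyond the middle of the free edge.
- hatch_edge (a point): Middle of the hatch's free edge, on its outer (upper when shut) face; x points from the free edge to the hinge, y along the hinge, z out of the outer face.
- latch (a joint): Turn of the cam latch in the hatch: 0 unlocked (slot parallel to the hinge), 1.571 locked (slot square to the hinge, hard stop); starts 0 to 0.15; grows clockwise seen from above. Takes 0.12 N m and stays where left. Its tongue passes 3 mm below a lip of the case, only with the hatch shut, and then holds it shut.
- slot (a point): Centre of the slot's floor, on the latch's turning axis, 88 mm from the hinge on the hatch's middle line; x along the slot, z out of the head, turns with the latch. The steel head, 38 mm across, stands 9 mm proud of the hatch in a 3 mm high ring of 26 mm radius; the slot crosses its whole width, 5 mm wide, 7 mm deep, with a 1.5 mm chamfer at the mouth.
- key: Latch key, 110 mm long, 0.13 kg nominal; origin at the middle of the blade's tip, z up towards the handle, x across the blade. Steel blade 24 (x) x 3 (y) mm, 18 mm long; shank 10 mm thick; collar 32 mm across from z 60 to 65 mm; grey paddle handle 50 (x) x 14 (y) mm from z 65 to 110 mm, in the blade's plane. Starts upright in the stand.
- key_tip (a point): Middle of the blade's tip edge (the key's origin); axes as the key.
- key_grip (a point): Middle of the paddle handle, 88.5 mm above the blade's tip; axes as the key. The 14 mm between its flat sides (y) is what to pinch.
- stand: Wooden tool stand, block 70 (x) x 120 (y) x 70 mm high, fixed; origin at the centre of its underside. A slot hole 16 (x) x 36 (y) mm goes down through it at y -22 mm; the key hangs in it by its collar. Two small hex drivers stand in it at x +-14, y +42 mm, up to 100 mm above the bench.
- seat (a point): Where the key's tip is when the key is in the stand: on the axis of the hole, 10 mm above the bench; axes as the stand. Hole's mouth is 60 mm above this point; the key's x lies along the stand's y, either way round.
- mug: Glazed mug, 84 mm across, 100 mm tall; origin at the centre of its underside. It stands on the other side of the pump from the stand. Leave alone.
- tape: Roll of tape lying flat, 96 mm across, 22 mm high; origin at the centre of its underside. Leave alone.
- dish: White plastic dish, 110 x 130 x 28 mm, with tweezers; origin at the centre of its underside. Leave alone.

How it is judged:
On the way, in this order (a step that is already met when the one before it is completed fails the run):
1. the hatch is fully shut, its latch still unlocked (value of joint hatch below 0.03 rad and value of joint latch below 0.5 rad), for 0.2 s.
2. the key's blade is down in the slot of the unlocked latch (horizontal distance between key_tip and slot below 0.01 m and z of key_tip in the frame of slot below 0.0045 m and value of joint latch below 0.6 rad), for 0.05 s.
3. the latch is turned home by the key, the hatch still shut (horizontal distance between key_tip and slot below 0.01 m and z of key_tip in the frame of slot below 0.006 m and value of joint latch above 1.45 rad and value of joint hatch below 0.03 rad), for 0.1 s.
At the end, for the whole second after the job is handed in: The hatch is shut (within 0.03 rad), the latch is at its locked stop (at least 1.45 rad), and the key is back in the stand, at rest, upright within 0.15 rad, its tip within 10 mm sideways of the seat point and no more than 4 mm above it (value of joint hatch below 0.03 rad and value of joint latch above 1.45 rad and horizontal distance between key_tip and seat below 0.01 m and height (world z) of key_tip below 0.014 m and angle between key's own z axis and vertical below 0.15 rad and linear speed of key below 0.02 m/s); the robot touches nothing.
It fails at once if the mug is shifted by more than 30 mm or tipped (distance of mug from where it was at the start of the episode above 0.03 m or angle between mug's own z axis and vertical above 0.35 rad).
It fails at once if the tape is shifted by more than 30 mm (distance of tape from where it was at the start of the episode above 0.03 m).
It fails at once if the dish is shifted by more than 30 mm (distance of dish from where it was at the start of the episode above 0.03 m).
It also fails if it takes over 70 s, if anything falls off the work surface, if the arm or the gripper's body presses on something with over 40 N, if the wrist force passes 120 N, or if a joint passes its speed limit or range.

## Working session

There is one attempt and no reset: what is moved stays moved. The work goes in short steps, Python scripts to look and compute and a tool call to move; the robot and the scene stay as the last step left them, time stands still between calls to the robot, and variables do not carry over. Pictures are saved under pics/ and viewed, and the job is handed in when it is done.

Besides the shell and the picture viewer there is one more tool, called after "Call:" as name(argument=value, ...) on one line, values as JSON. move_arm: Moves the arm, as the interface text tells. Its arguments: {"type":"object","properties":{"plan":{"type":"array","items":{"type":"array"}}},"required":["plan"]}

```bash
mkdir -p pics; ls; cat > h.py <<'E'
import numpy as np, cv2
from bench import read_state, get_image
from scipy.spatial.transform import Rotation as R
def cam(n):
    d=get_image(n); return d
def ray(d,uv):
    K=np.array(d['mtx']);Rm=cv2.Rodrigues(np.array(d['rvec'],float))[0];t=np.array(d['tvec'],float).ravel()
    p=cv2.undistortPoints(np.array([[uv]],float),K,None).ravel()
    v=Rm.T@np.array([p[0],p[1],1]); o=-Rm.T@t
    return o,v/np.linalg.norm(v)
def onz(d,uv,z):
    o,v=ray(d,uv); return o+v*(z-o[2])/v[2]
def proj(d,P):
    return cv2.projectPoints(np.array(P,float).reshape(-1,1,3),np.array(d['rvec'],float),np.array(d['tvec'],float),np.array(d['mtx'],float),None)[0].reshape(-1,2)
def tri(obs):
    A=np.zeros((3,3));b=np.zeros(3)
    for d,uv in obs:
        o,v=ray(d,uv);M=np.eye(3)-np.outer(v,v);A+=M;b+=M@o
    return np.linalg.solve(A,b)
def Rt():
    s=read_state(); q=s['eef_rot']; return R.from_quat([q[1],q[2],q[3],q[0]]).as_matrix()
E
python3 - <<'E'
from h import *
import pickle
s=read_state();print(s);print(Rt().round(3))
D={}
for n in('scene','top','wrist'):
    d=cam(n);D[n]=d;cv2.imwrite(f'pics/{n}0.png',d['image']);print(n,d['mtx'],ray(d,(320,200)))
pickle.dump(D,open('d0.pkl','wb'))
E
```

```text
pics
{'time_s': 0.0, 'joints': array([ 1.51509032e+00,  3.59420582e-01,  1.10563135e-02, -3.80392414e-04,
       -1.22410796e+00, -2.88128227e-01]), 'joint_velocities': array([ 1.81142250e-03, -1.80752476e-05, -1.77213290e-03,  1.02674196e-04,
       -4.52320305e-04, -1.41724150e-03]), 'joint_torque': array([ 1.10813248e-04, -5.82710302e+01,  2.93079096e+01,  6.99776977e+00,
        7.21077886e-03, -1.57907593e-04]), 'ee_pos': array([0.22738132, 0.6350497 , 0.24259432]), 'eef_rot': array([-0.4065892 ,  0.40752269, -0.57780493,  0.57857751]), 'wrist_force': array([-1.37190464,  0.61281335, -0.20024474]), 'moment': array([0.07475006, 0.01184708, 0.0222242 ]), 'gripper_width': 0.0876267075250587}
[[-0.337 -0.     0.941]
 [-0.941 -0.002 -0.337]
 [ 0.002 -1.     0.   ]]
scene [[446.27217067   0.         325.38982533]
 [  0.         446.27217067 195.87218345]
 [  0.           0.           1.        ]] (array([1.10005474, 0.24541917, 1.04757412]), array([-0.45852589, -0.231727  , -0.85793741]))
top [[386.22412739   0.         315.66450643]
 [  0.         386.22412739 198.67843314]
 [  0.           0.           1.        ]] (array([0.4378807 , 0.02184106, 1.01205193]), array([ 0.15850819, -0.01439831, -0.98725267]))
wrist [[281.33595628   0.         320.8442621 ]
 [  0.         281.33595628 203.58352053]
 [  0.           0.           1.        ]] (array([0.29659827, 0.61046708, 0.38461521]), array([-0.24678964,  0.08877571, -0.96499417]))
```

View pics/scene0.png

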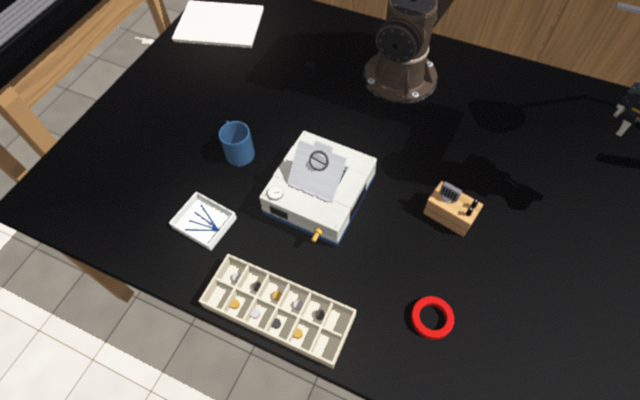

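View pics/top0.png

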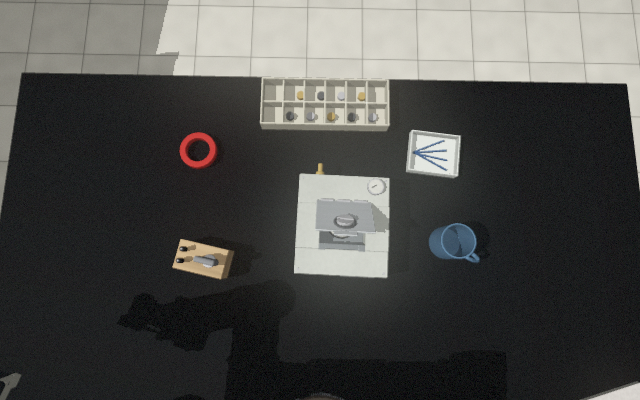

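View pics/wrist0.png

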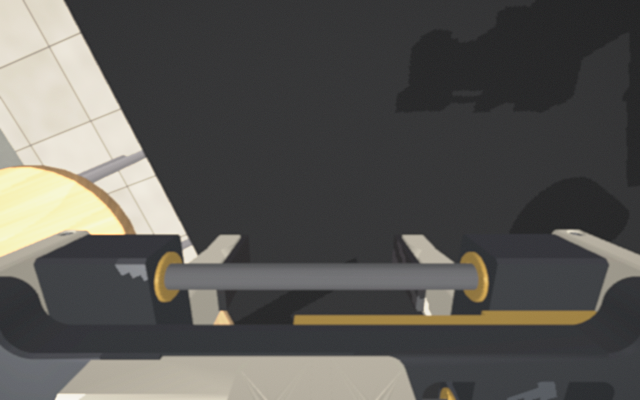

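The top view (world x up, y left) shows the pump around (343,226), the stand at (203,258), the mug at (455,241), the dish at (433,154) and the tape at (198,150). Next I'll enlarge the key areas.

```bash
python3 - <<'E'
import pickle,cv2
from h import *
D=pickle.load(open('d0.pkl','rb'))
def crop(n,x0,y0,w,h,f,o):
    cv2.imwrite(o,cv2.resize(D[n]['image'][y0:y0+h,x0:x0+w],None,fx=f,fy=f,interpolation=cv2.INTER_CUBIC))
crop('top',285,160,120,125,5,'pics/c1.png')
crop('top',160,225,90,65,8,'pics/c2.png')
crop('scene',250,125,135,120,5,'pics/c3.png')
crop('scene',415,170,80,70,8,'pics/c4.png')
E
```

```text
(no output)
```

View pics/c1.png

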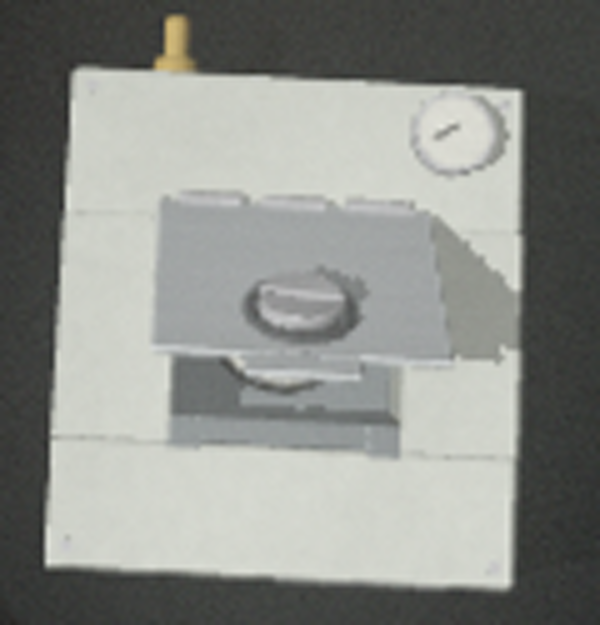

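View pics/c2.png

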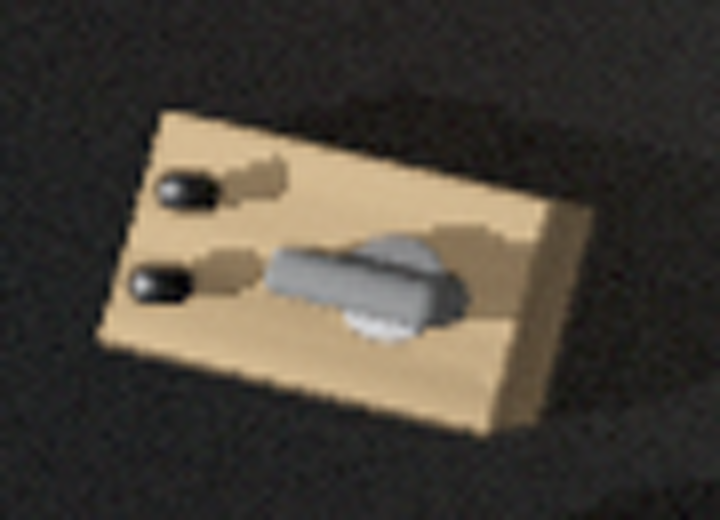

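View pics/c3.png

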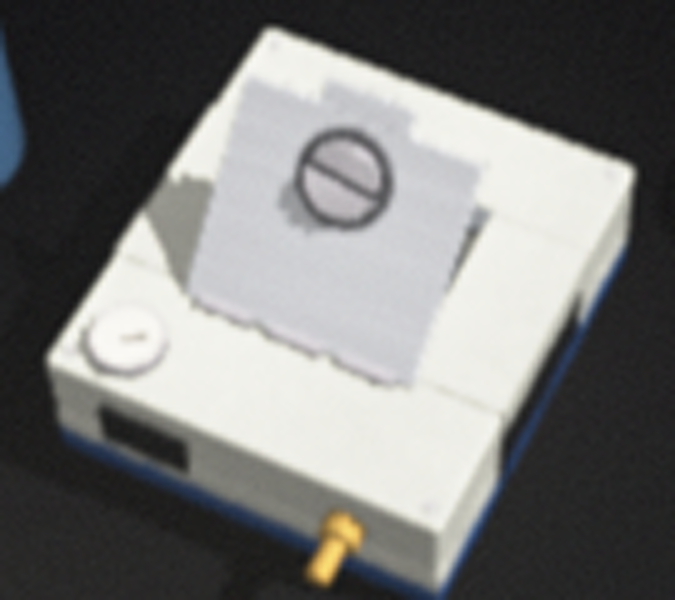

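View pics/c4.png

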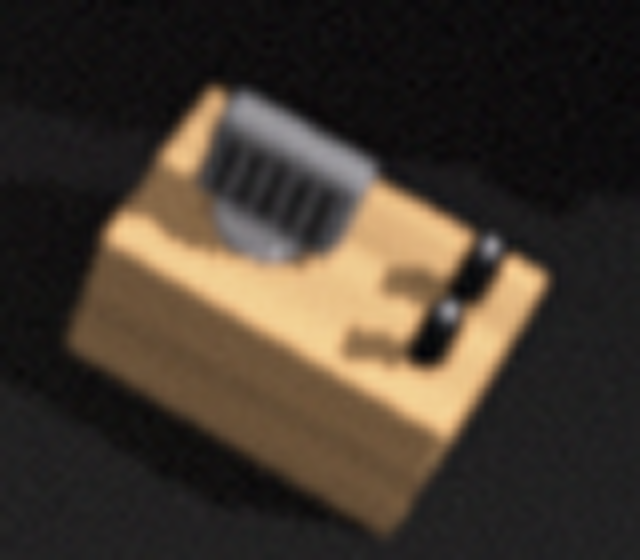

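```bash
cat > m1.py <<'E'
from h import *
import pickle
D=pickle.load(open('d0.pkl','rb'))
def U(L,x0,y0,f): return [((u+.5)/f-.5+x0,(v+.5)/f-.5+y0) for u,v in L]
T=D['top'];S=D['scene']
# order for both: BL(-x,+y), BR(-x,-y), FR(+x,-y), FL(+x,+y)
pt=U([(45,567),(512,588),(523,92),(75,68)],285,160,5)
ps=U([(635,168),(270,28),(50,358),(437,532)],250,125,5)
st=U([(98,345),(490,435),(550,203),(165,110)],160,225,8)
ss=U([(550,275),(213,88),(108,232),(445,437)],415,170,8)
def fit(P,w,l):
    # model corners (-x,+y),(-x,-y),(+x,-y),(+x,+y)
    M=np.array([[-w,l],[-w,-l],[w,-l],[w,l]])/2
    c=P.mean(0);Q=P-c
    a=np.arctan2((M[:,0]*Q[:,1]-M[:,1]*Q[:,0]).sum(),(M*Q).sum())
    r=np.array([[np.cos(a),-np.sin(a)],[np.sin(a),np.cos(a)]])
    return c,a,np.abs(Q-M@r.T).max()
for nm,A,B,z,w,l in(('pump',pt,ps,.095,.24,.22),('stand',st,ss,.07,.07,.12)):
    for d,L in((T,A),(S,B)):
        P=np.array([onz(d,u,z)[:2] for u in L]);c,a,e=fit(P,w,l);print(nm,c.round(4),np.degrees(a).round(2),'err',e.round(4))
    print('tri',[tri([(T,a),(S,b)]).round(4).tolist() for a,b in zip(A,B)])
# key paddle top z=.12, seen from top
k=[onz(T,u,.12)[:2] for u in U([(275,247),(438,275),(432,320),(265,287)],160,225,8)]
k=np.array(k);print('key top',k.mean(0).round(4),'dir',np.degrees(np.arctan2(*( (k[0]+k[3])-(k[1]+k[2]))[::-1])).round(1),k.round(3).tolist())
ks=np.array([onz(S,u,.12)[:2] for u in U([(240,95),(380,165),(360,190),(222,115)],415,170,8)]);print('key scene',ks.mean(0).round(4))
# hatch edge corners
hc=[tri([(T,a),(S,b)]) for a,b in zip(U([(152,350),(452,362)],285,160,5),U([(488,165),(248,82)],250,125,5))]
print('hatch corners',np.array(hc).round(4).tolist())
lat=tri([(T,U([(303,308)],285,160,5)[0]),(S,U([(343,178)],250,125,5)[0])]);print('latch head',lat.round(4))
E
python3 m1.py
```

```text
pump [ 0.5274 -0.0457] -1.99 err 0.0019
pump [ 0.5288 -0.0424] -2.24 err 0.0022
tri [[0.4112, 0.0688, 0.0907], [0.405, -0.1491, 0.0931], [0.6419, -0.1575, 0.0932], [0.651, 0.0598, 0.0909]]
stand [0.4414 0.2942] -12.01 err 0.0011
stand [0.4419 0.2972] -12.79 err 0.001
tri [[0.4185, 0.363, 0.0666], [0.3936, 0.2445, 0.0668], [0.4626, 0.2297, 0.0701], [0.4891, 0.3477, 0.0674]]
key top [0.4386 0.2719] dir 80.6 [[0.448, 0.295], [0.441, 0.248], [0.428, 0.249], [0.437, 0.297]]
key scene [0.4392 0.2759]
hatch corners [[0.5058, 0.021, 0.1849], [0.5032, -0.1084, 0.1795]]
latch head [ 0.5273 -0.0456  0.1642]
```

The two cameras agree to about 3 mm. Averages:

| Item | World position | Yaw |
|---|---|---|
| Pump | (0.528, -0.044) | about -2° |
| Seat | (0.437, 0.274) | stand about -12.4° |

The hatch is open about 0.82 rad. I'll close the fingers and go above the hatch first.

Call:
move_arm(plan=[[[0,0,0],-9,40],[[0,0,0],-8.7,0],[[41,0,20],0,0],[[41,0,20],0,0],[[41,0,20],0,0]])

```text
time_s: 0.78
ee_pos: [0.2835, 0.509, 0.2432]
eef_rot: [-0.491, 0.491, -0.508, 0.509]
wrist_force: [1.3, 0.2, -0.3]
gripper_width: 0.0432
```

Call:
move_arm(plan=[[[42,0,21],0,0],[[42,0,21],0,0],[[42,0,21],0,0],[[42,0,21],0,0],[[42,0,21],0,0]])

```text
time_s: 1.4
ee_pos: [0.3811, 0.2954, 0.2435]
eef_rot: [0.491, -0.491, 0.509, -0.509]
wrist_force: [0.4, -1.0, 0.3]
gripper_width: 0.0005
```

```bash
cat > st.py <<'E'
from h import *
import sys
s=read_state();r=Rt();print('t',round(s['time_s'],2),'p',s['ee_pos'].round(4),'j',s['joints'].round(2),'F',s['wrist_force'].round(1),'M',s['moment'].round(2),'w',round(s['gripper_width'],4),'th',np.degrees(np.arctan2(r[1,0],r[0,0])).round(2),'down',r[:,1].round(4))
if len(sys.argv)>3:
    print('to target, tool axes mm',((np.array([float(a) for a in sys.argv[1:4]])-s['ee_pos'])@r*1000).round(1))
E
python3 st.py .5175 -.0035 .2426
```

```text
t 1.4 p [0.3811 0.2954 0.2435] j [ 1.07  0.04 -0.4  -0.   -1.14  0.47] F [ 0.4 -1.   0.3] M [-0.05 -0.1   0.  ] w 0.0005 th -91.98 down [-0.e+00  1.e-04 -1.e+00]
to target, tool axes mm [294.    0.9 146.7]
```

Call:
move_arm(plan=[[[42,0,21],0,0],[[42,0,21],0,0],[[42,0,21],0,0],[[42,0,21],0,0],[[42,0,21],0,0]])

```text
time_s: 2.02
ee_pos: [0.4787, 0.0819, 0.2436]
eef_rot: [-0.491, 0.491, -0.509, 0.509]
wrist_force: [1.0, -0.1, -0.5]
gripper_width: 0.0006
```

Call:
move_arm(plan=[[[42,0,21],0,0],[[40,0,20],0,0],[[0,0,0],0,0]])

```text
time_s: 2.4
ee_pos: [0.517, -0.0024, 0.243]
eef_rot: [0.49, -0.491, 0.51, -0.509]
wrist_force: [-0.3, 1.1, 0.7]
gripper_width: 0.0006
```

```bash
python3 st.py .5175 -.0035 .2426; python3 - <<'E'
from h import *
d=cam('wrist');cv2.imwrite('pics/w1.png',d['image'])
E
```

```text
t 2.4 p [ 0.517  -0.0024  0.243 ] j [ 0.38  0.1  -0.33  0.   -1.14  1.16] F [-0.3  1.1  0.7] M [ 0.06  0.04 -0.07] w 0.0006 th -92.21 down [-1.1e-03 -6.0e-04 -1.0e+00]
to target, tool axes mm [1.1 0.4 0.6]
```

View pics/w1.png

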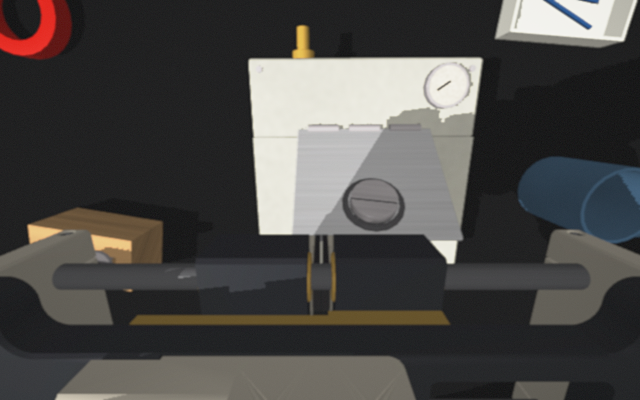

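The wrist view shows the hatch under the tool with its free edge near row 237, the closed fingers at (320,270), and the mug well clear. Now I'll push down along the hatch's arc.

Call:
move_arm(plan=[[[0,20,0],0,0],[[0,15,0],0,0],[[0,10,0],0,0],[[0,9,-8],0,0],[[0,9,-8],0,0]])

```text
time_s: 3.08
ee_pos: [0.5005, 0.0009, 0.1803]
eef_rot: [-0.492, 0.491, -0.508, 0.509]
wrist_force: [1.7, -0.3, 0.6]
gripper_width: 0.0003
```

Call:
move_arm(plan=[[[0,10,-6],0,0],[[0,10,-5],0,0],[[0,10,-3],0,0],[[0,10,-3],0,0]])

```text
time_s: 3.58
ee_pos: [0.483, 0.001, 0.1397]
eef_rot: [0.491, -0.491, 0.509, -0.509]
wrist_force: [-0.1, 0.9, 0.6]
gripper_width: 0.0004
```

```bash
python3 st.py; python3 - <<'E'
from h import *
d=cam('wrist');cv2.imwrite('pics/w2.png',d['image'])
d=cam('scene');cv2.imwrite('pics/s2.png',cv2.resize(d['image'][60:260,220:420],None,fx=3,fy=3))
E
```

```text
t 3.58 p [0.483  0.001  0.1397] j [ 0.41  0.14 -0.54 -0.   -0.89  1.13] F [-0.1  0.9  0.6] M [0.12 0.02 0.02] w 0.0004 th -92.0 down [-8.e-04 -2.e-04 -1.e+00]
```

View pics/s2.png

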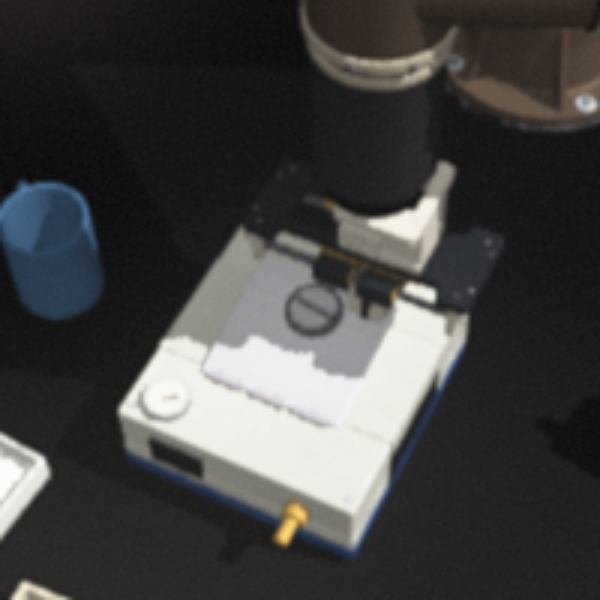

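The hatch is following and is mostly down. I'll press gently to the stop.

Call:
move_arm(plan=[[[0,9,-2],0,0],[[0,7,-1],0,0],[[0,4,0],0,0],[[0,2,0],0,0],[[0,1,0],0,0]])

```text
time_s: 4.3
ee_pos: [0.4804, 0.0012, 0.1174]
eef_rot: [0.491, -0.491, 0.509, -0.509]
wrist_force: [0.2, 0.4, 1.2]
gripper_width: 0.0002
```

Call:
move_arm(plan=[[[0,1,0],0,0],[[0,1,0],0,0],[[0,0,0],0,0]])

```text
time_s: 4.68
ee_pos: [0.4805, 0.0012, 0.1162]
eef_rot: [-0.491, 0.491, -0.509, 0.509]
wrist_force: [-3.3, 0.2, 8.1]
gripper_width: 0.0008
```

Call:
move_arm(plan=[[[0,1,0],0,0],[[0,0,0],0,0],[[0,0,0],0,0]])

```text
time_s: 5.05
ee_pos: [0.4805, 0.0012, 0.116]
eef_rot: [-0.491, 0.491, -0.508, 0.509]
wrist_force: [-7.9, 1.1, 17.7]
gripper_width: 0.0
```

The stop is confirmed at 18 N with the tip at 99 mm. Now up, rotate the tool and look.

Call:
move_arm(plan=[[[0,-20,0],0,0],[[0,-50,0],10,0],[[0,-50,0],10,0],[[0,0,0],10,50],[[0,0,0],10,70]])

```text
time_s: 5.68
ee_pos: [0.4808, 0.0014, 0.2353]
eef_rot: [0.286, -0.285, 0.647, -0.647]
wrist_force: [-1.3, -0.2, -0.3]
gripper_width: 0.0149
```

Call:
move_arm(plan=[[[0,0,0],10,70],[[0,0,0],10,70],[[0,0,0],10,70],[[0,0,0],10,70],[[0,0,0],10,70]])

```text
time_s: 6.3
ee_pos: [0.4805, 0.0012, 0.2345]
eef_rot: [-0.014, 0.014, 0.707, -0.707]
wrist_force: [0.6, -0.4, -0.2]
gripper_width: 0.065
```

Call:
move_arm(plan=[[[0,0,0],10,70],[[0,0,0],0,70]])

```text
time_s: 6.55
ee_pos: [0.4805, 0.0012, 0.2345]
eef_rot: [-0.073, 0.074, 0.703, -0.703]
wrist_force: [-0.2, -0.2, 0.7]
gripper_width: 0.0696
```

```bash
python3 st.py .438 .274 .236; python3 - <<'E'
from h import *
d=cam('top');cv2.imwrite('pics/t3.png',d['image'])
E
```

```text
t 6.55 p [0.4805 0.0012 0.2345] j [ 0.41  0.04 -0.42 -0.   -1.11 -0.62] F [-0.2 -0.2  0.7] M [ 0.08 -0.09  0.05] w 0.0696 th 168.07 down [ 0.  0. -1.]
to target, tool axes mm [  98.    -1.5 -258.1]
```

View pics/t3.png

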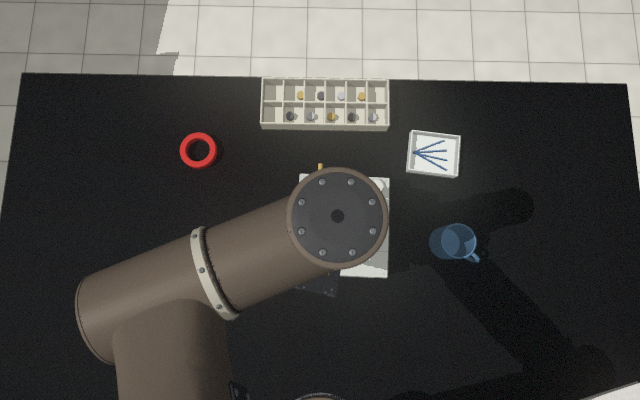

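The top view is blocked by the arm. I'll move to above the key and look again.

Call:
move_arm(plan=[[[16,0,-43],0,70],[[16,0,-43],0,70],[[16,0,-43],0,70],[[16,0,-43],0,70],[[17,0,-43],0,70]])

```text
time_s: 7.22
ee_pos: [0.4457, 0.2299, 0.2347]
eef_rot: [-0.072, 0.072, 0.704, -0.703]
wrist_force: [0.7, 0.0, 0.1]
gripper_width: 0.0702
```

Call:
move_arm(plan=[[[17,0,-43],0,70],[[0,0,0],0,70]])

```text
time_s: 7.48
ee_pos: [0.438, 0.2766, 0.2343]
eef_rot: [0.071, -0.071, -0.703, 0.704]
wrist_force: [0.4, -0.9, 0.1]
gripper_width: 0.0697
```

```bash
python3 st.py .438 .274 .236; python3 - <<'E'
from h import *
import pickle
D={n:cam(n) for n in('top','scene','wrist')}
pickle.dump(D,open('d1.pkl','wb'))
d=D['top'];cv2.imwrite('pics/t4.png',d['image'])
cv2.imwrite('pics/t4c.png',cv2.resize(d['image'][160:285,285:405],None,fx=5,fy=5,interpolation=cv2.INTER_CUBIC))
cv2.imwrite('pics/s4c.png',cv2.resize(D['scene']['image'][125:245,250:385],None,fx=5,fy=5,interpolation=cv2.INTER_CUBIC))
cv2.imwrite('pics/w4.png',D['wrist']['image'])
E
```

```text
t 7.47 p [0.438  0.2766 0.2343] j [ 0.94  0.11 -0.34  0.   -1.12 -1.15] F [ 0.4 -0.9  0.1] M [ 0.   -0.1  -0.01] w 0.0697 th 168.4 down [ 0.e+00 -1.e-04 -1.e+00]
to target, tool axes mm [-0.6 -1.7  2.5]
```

View pics/t4c.png

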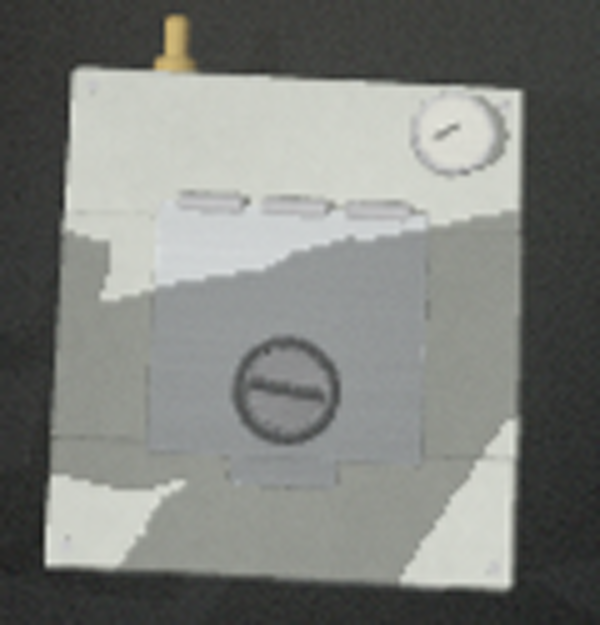

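View pics/s4c.png

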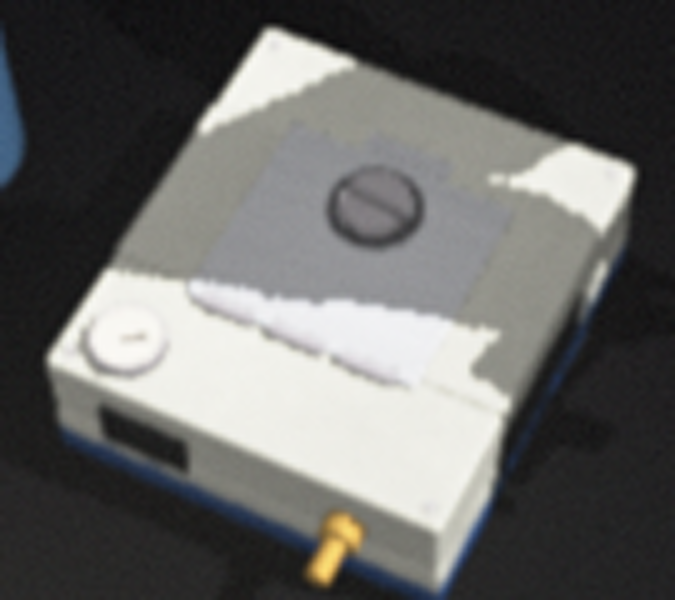

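View pics/w4.png

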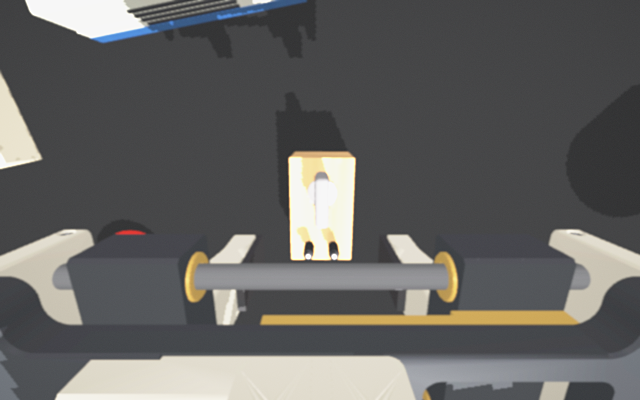

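The hatch is flat and shut, and the slot sits near crop (287,390) with a slight clockwise tilt. The stand and key show at (322,200) in the wrist view. Next I'll measure the slot and key more finely.

```bash
python3 - <<'E'
from h import *
import pickle
D=pickle.load(open('d1.pkl','rb'))
T,S,W=D['top'],D['scene'],D['wrist']
U=lambda u,v,x0,y0,f:((u+.5)/f-.5+x0,(v+.5)/f-.5+y0)
# ring centers (ring top z=.102) ; slot ends at z~.108
print('ring top',onz(T,U(287,390,285,160,5),.102).round(4),'scene',onz(S,U(376,205,250,125,5),.103).round(4))
for d,a,b in((T,U(250,383,285,160,5),U(323,395,285,160,5)),(S,U(408,222,250,125,5),U(340,186,250,125,5))):
    A=onz(d,a,.107);B=onz(d,b,.107);print('slot',((A+B)/2).round(4),np.degrees(np.arctan2(*(A-B)[:2][::-1])).round(1),np.linalg.norm(A-B).round(4))
# wrist: slice
for z,p in((.12,[.438,.2742]),(.07,[.437,.2742])):print(proj(W,[p+[z]]).round(1))
p=onz(W,(322,176),.12);print(p.round(4))
im=W['image'];cv2.imwrite('pics/w4c.png',cv2.resize(im[140:270,270:375],None,fx=5,fy=5,interpolation=cv2.INTER_CUBIC))
cv2.imwrite('pics/slot.png',cv2.resize(T['image'][222:256,325:360],None,fx=16,fy=16,interpolation=cv2.INTER_CUBIC))
E
```

```text
ring top [ 0.4954 -0.0444  0.102 ] scene [ 0.496  -0.0418  0.103 ]
slot [ 0.4955 -0.0438  0.107 ] 81.6 0.0345
slot [ 0.4984 -0.0419  0.107 ] 81.2 0.0419
[[320.2 204.9]]
[[321.1 192.4]]
[0.4307 0.2474 0.12  ]
```

View pics/w4c.png

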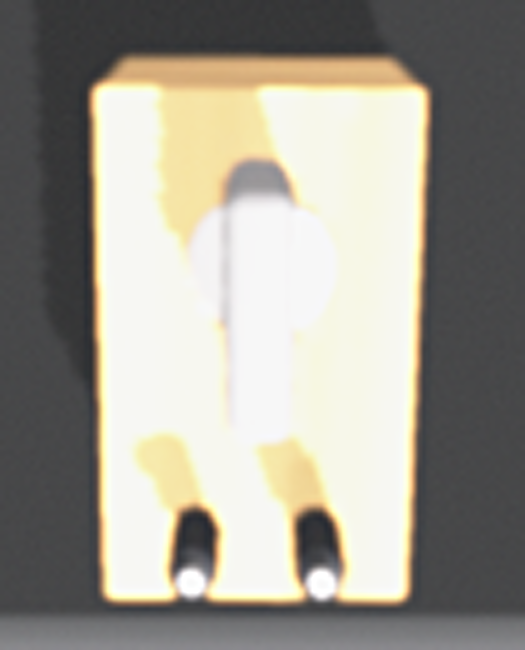

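View pics/slot.png

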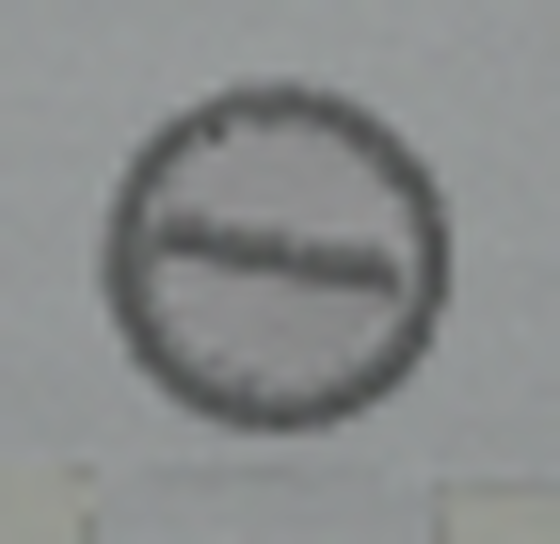

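The slot is centred near (0.4955, -0.043) and lies along 81.5°. The key is aligned under the jaws, so I'll descend to grip height.

Call:
move_arm(plan=[[[-1,30,1],0,70],[[0,40,1],0,70],[[0,38,0],0,70],[[0,20,0],0,50],[[0,10,0],0,40]])

```text
time_s: 8.25
ee_pos: [0.4389, 0.2704, 0.0957]
eef_rot: [0.074, -0.074, -0.703, 0.704]
wrist_force: [-0.7, 0.2, 0.2]
gripper_width: 0.0555
```

```bash
python3 st.py .4385 .2745 .0965; python3 - <<'E'
from h import *
d=cam('scene');cv2.imwrite('pics/s5.png',cv2.resize(d['image'][130:250,390:520],None,fx=5,fy=5))
E
```

```text
t 8.25 p [0.4389 0.2704 0.0957] j [ 0.93  0.25 -0.53  0.   -0.8  -1.14] F [-0.7  0.2  0.2] M [ 0.13 -0.1  -0.06] w 0.0555 th 167.98 down [-9.0e-04 -1.2e-03 -1.0e+00]
to target, tool axes mm [ 1.3 -0.8 -3.9]
```

View pics/s5.png

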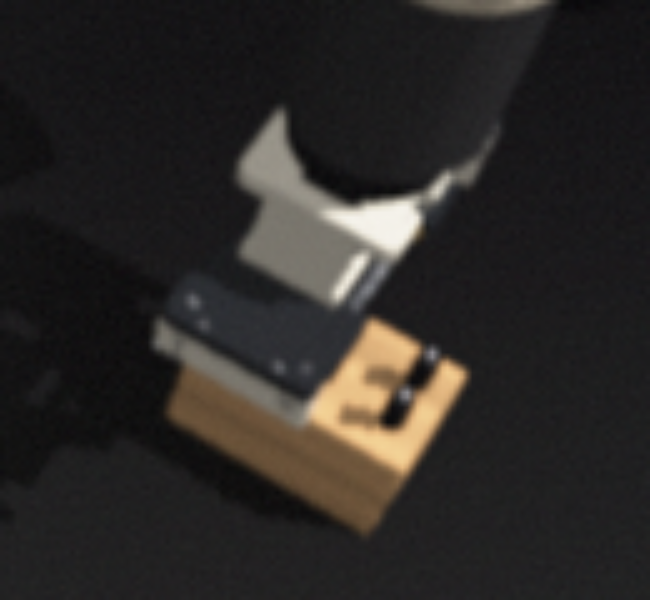

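I'm about 4 mm off along the paddle, so I'll correct that and close the fingers.

Call:
move_arm(plan=[[[1,-1,-4],0,40],[[0,0,0],0,30],[[0,0,0],0,15],[[0,0,0],0,5],[[0,0,0],0,0]])

```text
time_s: 8.93
ee_pos: [0.4388, 0.2761, 0.0979]
eef_rot: [-0.074, 0.074, 0.703, -0.703]
wrist_force: [-1.7, -0.3, 4.8]
gripper_width: 0.0139
```

Call:
move_arm(plan=[[[0,0,0],0,0],[[0,0,0],0,0],[[0,0,0],0,0]])

```text
time_s: 9.3
ee_pos: [0.4388, 0.2761, 0.0979]
eef_rot: [-0.074, 0.074, 0.703, -0.703]
wrist_force: [-2.2, 1.3, 5.8]
gripper_width: 0.0137
```

```bash
python3 st.py .4385 .2745 .0965
```

```text
t 9.3 p [0.4388 0.2761 0.0979] j [ 0.94  0.25 -0.52  0.   -0.8  -1.15] F [-2.2  1.3  5.8] M [0.1  0.93 0.01] w 0.0137 th 168.01 down [ 2.e-04  2.e-04 -1.e+00]
to target, tool axes mm [-0.1  1.4  1.6]
```

Gripped at a width of 13.7 mm. Now I'll lift.

Call:
move_arm(plan=[[[0,-8,0],0,0],[[0,-20,0],0,0],[[0,-35,0],0,0],[[0,-45,0],0,0],[[0,-30,0],-3.5,0]])

```text
time_s: 9.93
ee_pos: [0.4391, 0.2761, 0.2379]
eef_rot: [-0.052, 0.052, 0.706, -0.705]
wrist_force: [0.4, 0.7, -2.0]
gripper_width: 0.0136
```

```bash
python3 st.py .4955 -.043 .232; python3 - <<'E'
from h import *
import pickle
D={n:cam(n) for n in('top','scene','wrist')}
pickle.dump(D,open('d2.pkl','wb'))
cv2.imwrite('pics/s6.png',cv2.resize(D['scene']['image'][80:240,370:540],None,fx=4,fy=4))
cv2.imwrite('pics/w6.png',D['wrist']['image'])
E
```

```text
t 9.93 p [0.4391 0.2761 0.2379] j [ 0.94  0.1  -0.34  0.   -1.13 -1.09] F [ 0.4  0.7 -2. ] M [ 0.13 -0.12  0.03] w 0.0136 th 171.57 down [ 0.0013  0.0013 -1.    ]
to target, tool axes mm [-102.6    5.5  307.4]
```

View pics/s6.png

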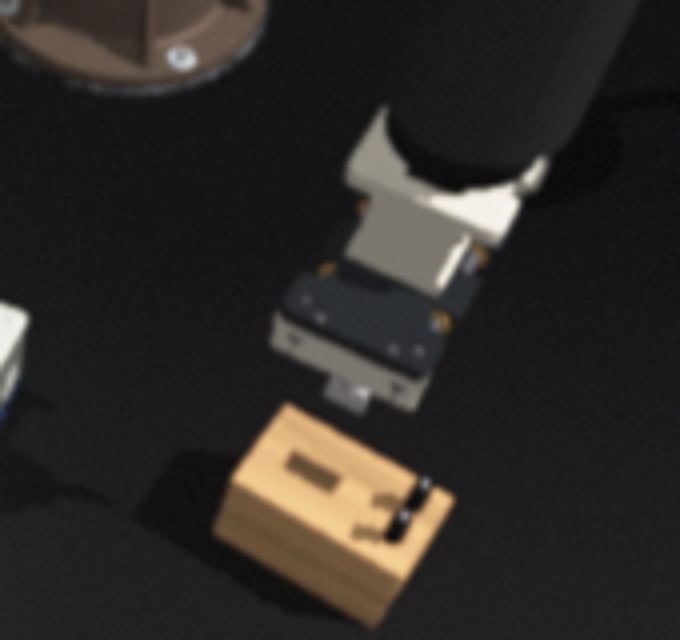

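View pics/w6.png

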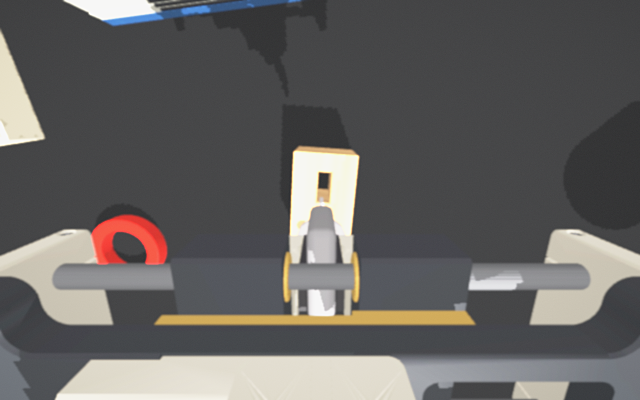

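The key is held upright and the empty hole is visible at wrist (324,185). I'll carry it over the slot.

Call:
move_arm(plan=[[[-15,0,44],0,0],[[-15,0,44],0,0],[[-15,0,44],0,0],[[-15,0,44],0,0],[[-15,0,44],0,0]])

```text
time_s: 10.7
ee_pos: [0.4798, 0.0456, 0.2344]
eef_rot: [0.053, -0.052, -0.705, 0.705]
wrist_force: [1.0, -0.9, -0.7]
gripper_width: 0.0136
```

Call:
move_arm(plan=[[[-15,0,44],0,0],[[-12,0,40],0,0],[[0,0,0],0,0]])

```text
time_s: 11.08
ee_pos: [0.4939, -0.0422, 0.2341]
eef_rot: [0.055, -0.053, -0.705, 0.705]
wrist_force: [-0.3, 0.8, -0.8]
gripper_width: 0.0136
```

```bash
python3 st.py .4955 -.0415 .218; python3 - <<'E'
from h import *
import pickle
D={n:cam(n) for n in('top','scene','wrist')}
pickle.dump(D,open('d3.pkl','wb'))
cv2.imwrite('pics/s7.png',cv2.resize(D['scene']['image'][80:250,240:410],None,fx=4,fy=4,interpolation=cv2.INTER_CUBIC))
cv2.imwrite('pics/w7.png',D['wrist']['image'])
p=read_state()['ee_pos']
T=pickle.load(open('d2.pkl','rb'))
for n in('scene',):
    cv2.imwrite('pics/s6h.png',cv2.resize(T[n]['image'][170:245,415:495],None,fx=8,fy=8,interpolation=cv2.INTER_CUBIC))
print('tip proj scene',proj(D['scene'],[[p[0],p[1],p[2]-.0879]]),'wrist',proj(D['wrist'],[[p[0],p[1],p[2]-.0879],[.4955,-.043,.108]]))
E
```

```text
t 11.07 p [ 0.4939 -0.0422  0.2341] j [ 0.31  0.07 -0.39 -0.   -1.12 -0.46] F [-0.3  0.8 -0.8] M [ 0.17 -0.01  0.01] w 0.0136 th 171.25 down [-2.8e-03 -7.0e-04 -1.0e+00]
to target, tool axes mm [-1.5 16.1 -1. ]
tip proj scene [[325.61982308 155.2188198 ]] wrist [[319.83262603 214.11157884]
 [318.06305971 199.01235491]]
```

View pics/s7.png

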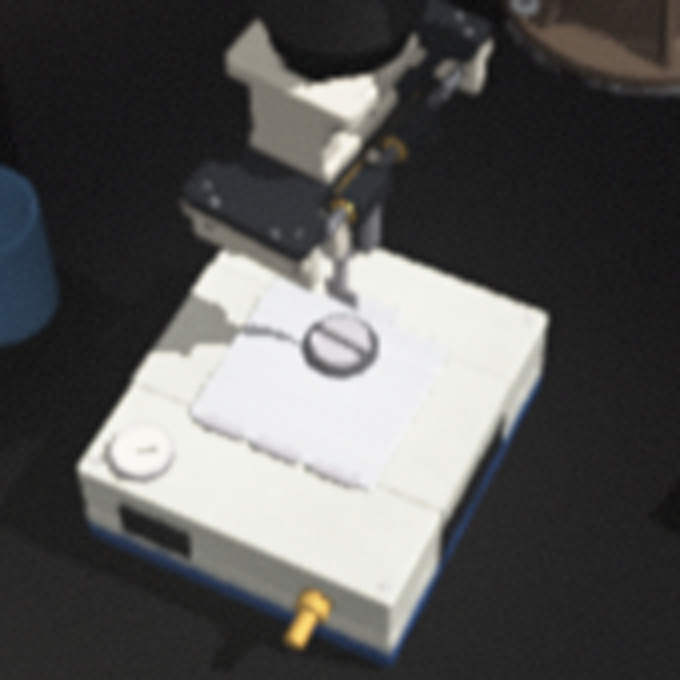

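View pics/w7.png

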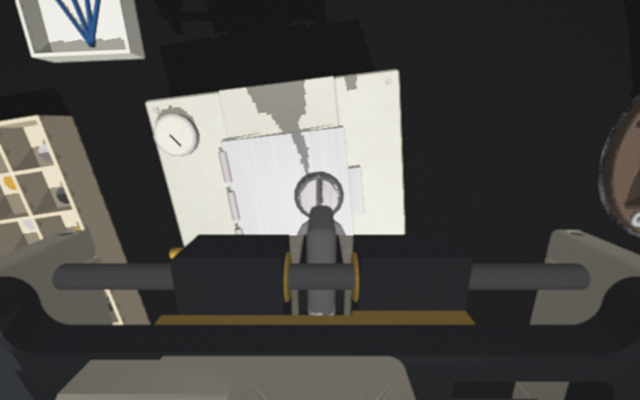

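View pics/s6h.png

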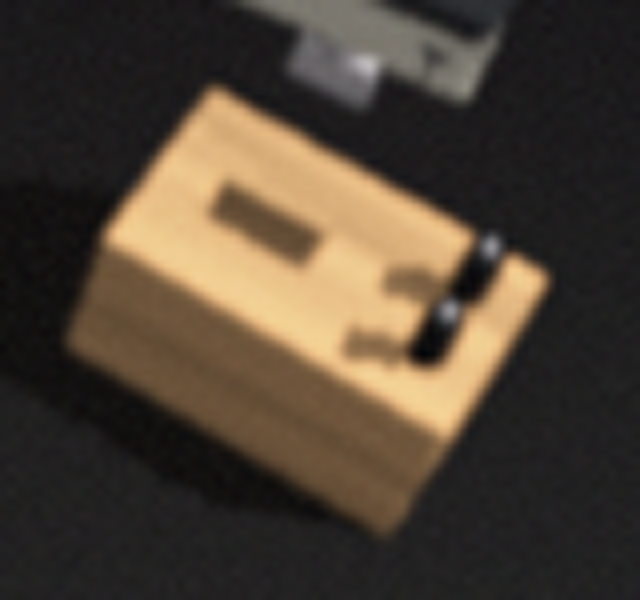

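```bash
python3 - <<'E'
from h import *
import pickle
D=pickle.load(open('d3.pkl','rb'))
cv2.imwrite('pics/w7c.png',cv2.resize(D['wrist']['image'][165:245,280:365],None,fx=8,fy=8,interpolation=cv2.INTER_CUBIC))
cv2.imwrite('pics/s7c.png',cv2.resize(D['scene']['image'][125:185,300:350],None,fx=10,fy=10,interpolation=cv2.INTER_CUBIC))
E
```

```text
(no output)
```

View pics/w7c.png

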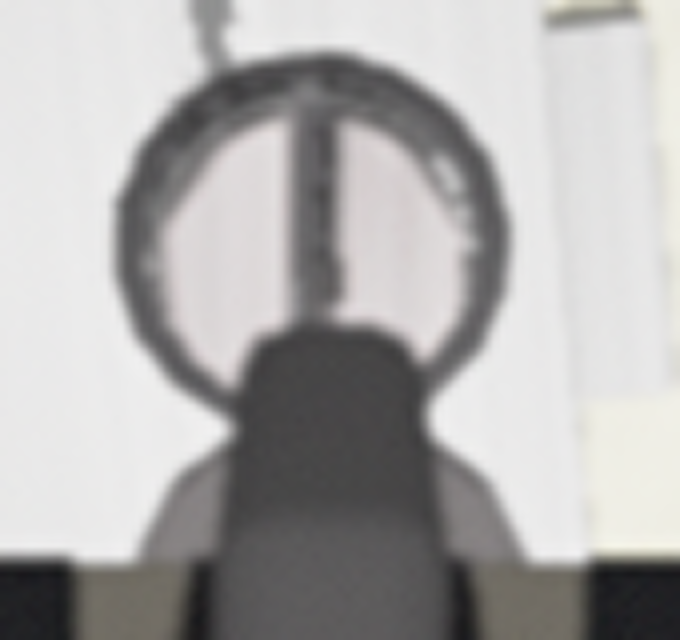

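View pics/s7c.png

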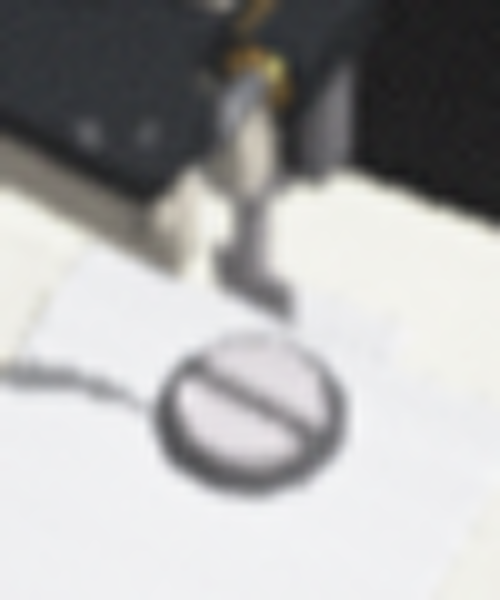

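```bash
python3 - <<'E'
from h import *
import pickle
D=pickle.load(open('d3.pkl','rb'));S=D['scene'];W=D['wrist']
p=np.array([.4939,-.0422,.2341]);R_=Rt()
U=lambda u,v:((u+.5)/10-.5+300,(v+.5)/10-.5+125)
a=onz(S,U(213,275),p[2]-.0879);b=onz(S,U(292,318),p[2]-.0879);t=(a+b)/2
s=[onz(S,U(u,v),.108) for u,v in((190,368),(322,438))];sl=(s[0]+s[1])/2
print('tip',t.round(4),np.linalg.norm(a-b).round(4),'slot',sl.round(4),'slot-tip tool',((sl-t)@R_*1000).round(1),'tip-TCP tool',((t-p)@R_*1000).round(1))
print('ang',[np.degrees(np.arctan2(*(v)[:2][::-1])).round(1) for v in (b-a,s[1]-s[0])])
print(proj(W,[[p[0],p[1],.108],[p[0],p[1],.256]]))
E
```

```text
tip [ 0.4917 -0.0431  0.1462] 0.024 slot [ 0.4966 -0.0405  0.108 ] slot-tip tool [-4.5 38.2 -3.3] tip-TCP tool [ 1.9 87.9  1.2]
ang [np.float64(80.0), np.float64(81.1)]
[[319.78777711 199.55091835]
 [319.53734876 279.10011112]]
```

World and wrist data say about -1.5 to -2 mm in tool x; the scene view alone is coarser. I'll shift -2, descend close, and look again.

Call:
move_arm(plan=[[[-2,12,-1],0,0],[[0,12,0],0,0],[[0,8,0],0,0],[[0,0,0],0,0]])

```text
time_s: 11.72
ee_pos: [0.4963, -0.039, 0.2026]
eef_rot: [0.053, -0.052, -0.705, 0.705]
wrist_force: [-0.3, -0.6, -0.7]
gripper_width: 0.0139
```

```bash
python3 st.py .4955 -.0415 .2; python3 - <<'E'
from h import *
import pickle
D={n:cam(n) for n in('scene','wrist')}
pickle.dump(D,open('d4.pkl','wb'))
cv2.imwrite('pics/s8c.png',cv2.resize(D['scene']['image'][125:185,300:350],None,fx=10,fy=10,interpolation=cv2.INTER_CUBIC))
cv2.imwrite('pics/w8c.png',cv2.resize(D['wrist']['image'][165:245,280:365],None,fx=8,fy=8,interpolation=cv2.INTER_CUBIC))
E
```

```text
t 11.72 p [ 0.4963 -0.039   0.2026] j [ 0.32  0.1  -0.43 -0.   -1.04 -0.46] F [-0.3 -0.6 -0.7] M [ 0.07 -0.07 -0.  ] w 0.0139 th 171.53 down [-1.8e-03 -5.0e-04 -1.0e+00]
to target, tool axes mm [0.4 2.6 2.6]
```

View pics/s8c.png

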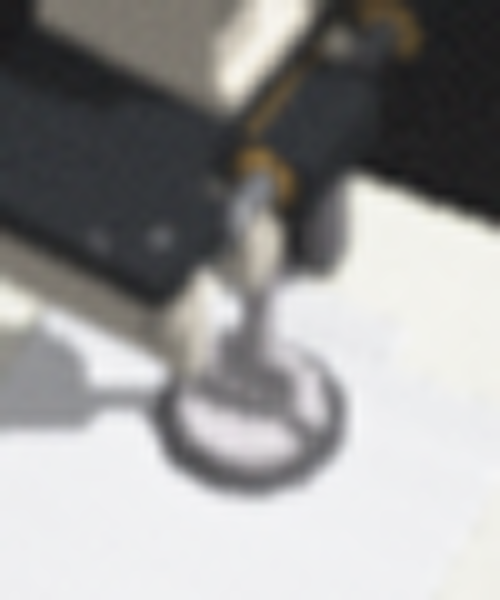

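View pics/w8c.png

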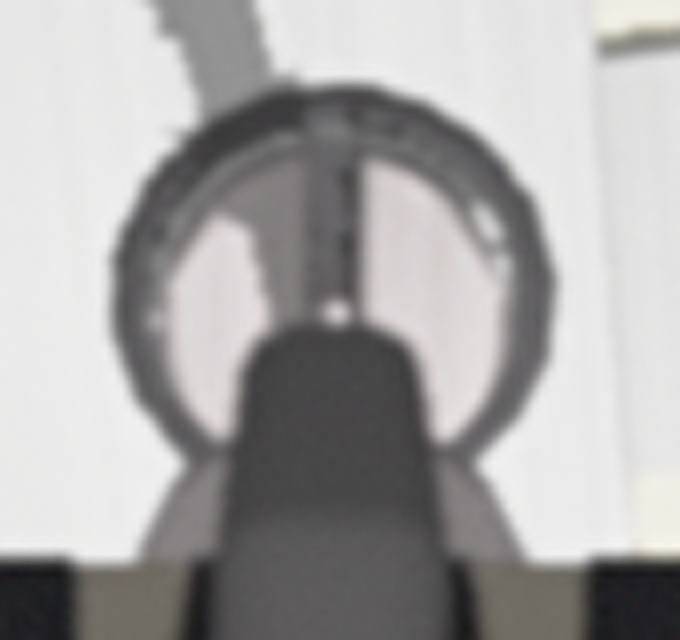

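In the wrist view the slot and paddle share column 321 and are parallel; the tip is about 7 mm above the head. I'll shift 2.5 mm along the slot and descend gently.

Call:
move_arm(plan=[[[0,2,2.5],0,0],[[0,2,0],0,0],[[0,2,0],0,0],[[0,1,0],0,0],[[0,0,0],0,0]])

```text
time_s: 12.45
ee_pos: [0.4964, -0.0416, 0.1965]
eef_rot: [0.052, -0.052, -0.705, 0.705]
wrist_force: [-0.0, 0.1, -1.5]
gripper_width: 0.0137
```

```bash
python3 st.py .4955 -.042 .19
```

```text
t 12.45 p [ 0.4964 -0.0416  0.1965] j [ 0.31  0.1  -0.44  0.   -1.03 -0.46] F [-0.   0.1 -1.5] M [ 0.07 -0.08 -0.  ] w 0.0137 th 171.5 down [-1.e-04 -1.e-04 -1.e+00]
to target, tool axes mm [0.9 6.5 0.6]
```

Call:
move_arm(plan=[[[0,1,0],0,0],[[0,1,0],0,0],[[0,1,0],0,0],[[0,0,0],0,0]])

```text
time_s: 12.95
ee_pos: [0.4964, -0.0416, 0.1935]
eef_rot: [0.052, -0.052, -0.705, 0.705]
wrist_force: [-0.2, -0.2, -1.0]
gripper_width: 0.0138
```

Call:
move_arm(plan=[[[0,1,0],0,0],[[0,1,0],0,0],[[0,1,0],0,0],[[0,0,0],0,0]])

```text
time_s: 13.45
ee_pos: [0.4964, -0.0416, 0.1905]
eef_rot: [0.052, -0.052, -0.705, 0.705]
wrist_force: [-0.6, 0.4, -1.4]
gripper_width: 0.014
```

```bash
python3 st.py .4955 -.042 .19
```

```text
t 13.45 p [ 0.4964 -0.0416  0.1905] j [ 0.31  0.11 -0.45 -0.   -1.01 -0.46] F [-0.6  0.4 -1.4] M [ 0.06 -0.05 -0.03] w 0.014 th 171.5 down [-2.e-04 -0.e+00 -1.e+00]
to target, tool axes mm [0.8 0.5 0.5]
```

There's no resistance, so the blade is in the slot. I'll feel for the floor.

Call:
move_arm(plan=[[[0,1,0],0,0],[[0,0.5,0],0,0],[[0,0.5,0],0,0],[[0,0,0],0,0]])

```text
time_s: 13.95
ee_pos: [0.4965, -0.0416, 0.1889]
eef_rot: [0.052, -0.052, -0.705, 0.705]
wrist_force: [-1.2, -0.3, 2.7]
gripper_width: 0.0137
```

```bash
python3 st.py; python3 - <<'E'
from h import *
D={n:cam(n) for n in('scene','wrist')}
cv2.imwrite('pics/s9c.png',cv2.resize(D['scene']['image'][125:185,300:350],None,fx=10,fy=10,interpolation=cv2.INTER_CUBIC))
E
```

```text
t 13.95 p [ 0.4965 -0.0416  0.1889] j [ 0.31  0.11 -0.45  0.   -1.01 -0.46] F [-1.2 -0.3  2.7] M [ 0.23  0.51 -0.01] w 0.0137 th 171.51 down [ 2.e-04 -0.e+00 -1.e+00]
```

View pics/s9c.png

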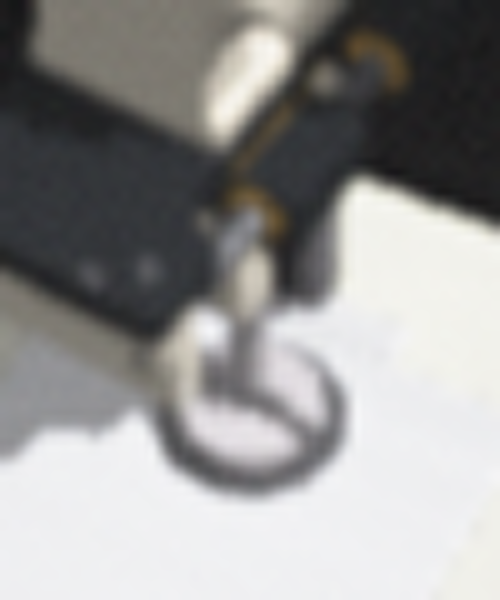

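The blade is on the slot floor, with TCP z 0.1889 as predicted. I'll start the clockwise turn while watching forces.

Call:
move_arm(plan=[[[0,0,0],5,0],[[0,0,0],5,0],[[0,0,0],5,0],[[0,0,0],5,0]])

```text
time_s: 14.55
ee_pos: [0.4969, -0.0416, 0.1888]
eef_rot: [-0.175, 0.175, 0.685, -0.685]
wrist_force: [0.0, -0.4, 0.5]
gripper_width: 0.0135
```

```bash
python3 st.py
```

```text
t 14.55 p [ 0.4969 -0.0416  0.1888] j [ 0.31  0.11 -0.45  0.   -1.01 -0.81] F [ 0.  -0.4  0.5] M [-0.18 -0.16  0.04] w 0.0135 th 151.36 down [ 9.e-04 -1.e-04 -1.e+00]
```

Call:
move_arm(plan=[[[0,0,0],5,0],[[0,0,0],5,0],[[0,0,0],5,0],[[0,0,0],5,0],[[0,0,0],5,0]])

```text
time_s: 15.18
ee_pos: [0.4975, -0.042, 0.1889]
eef_rot: [0.318, -0.32, -0.631, 0.631]
wrist_force: [2.8, -4.5, -1.6]
gripper_width: 0.0136
```

```bash
python3 st.py; python3 - <<'E'
from h import *
D={n:cam(n) for n in('scene','wrist')}
cv2.imwrite('pics/w10c.png',cv2.resize(D['wrist']['image'][145:245,270:375],None,fx=6,fy=6,interpolation=cv2.INTER_CUBIC))
E
```

```text
t 15.18 p [ 0.4975 -0.042   0.1889] j [ 0.31  0.11 -0.45  0.   -1.01 -1.25] F [ 2.8 -4.5 -1.6] M [-1.72 -1.49  0.15] w 0.0136 th 126.38 down [ 0.0018 -0.001  -1.    ]
```

View pics/w10c.png

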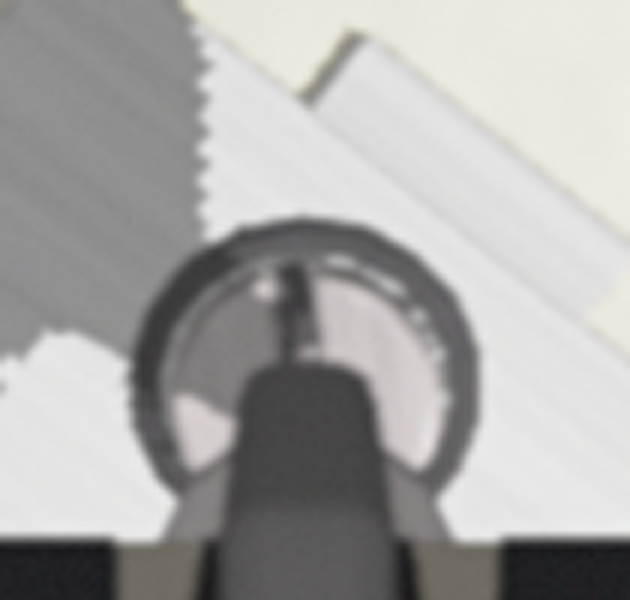

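The latch follows with about 8° of play. A lateral force of about 5 N shows a small offset, so I'll ease over 1 mm and continue.

Call:
move_arm(plan=[[[-1,0,0],3,0],[[0,0,0],5,0],[[0,0,0],5,0],[[0,0,0],5,0]])

```text
time_s: 15.78
ee_pos: [0.4978, -0.0427, 0.1889]
eef_rot: [-0.413, 0.414, 0.574, -0.574]
wrist_force: [2.9, -4.6, -1.5]
gripper_width: 0.0141
```

```bash
python3 st.py
```

```text
t 15.78 p [ 0.4978 -0.0427  0.1889] j [ 0.31  0.11 -0.45  0.   -1.01 -1.56] F [ 2.9 -4.6 -1.5] M [-1.89 -1.54  0.1 ] w 0.0141 th 108.49 down [ 1.4e-03 -8.0e-04 -1.0e+00]
```

Call:
move_arm(plan=[[[-1,0,-0.5],3,0],[[0,0,0],5,0],[[0,0,0],5,0],[[0,0,0],5,0]])

```text
time_s: 16.27
ee_pos: [0.4982, -0.0436, 0.1889]
eef_rot: [0.497, -0.498, -0.502, 0.502]
wrist_force: [-0.1, -4.0, 1.6]
gripper_width: 0.0139
```

```bash
python3 st.py; python3 - <<'E'
from h import *
D={n:cam(n) for n in('scene','wrist')}
cv2.imwrite('pics/w11c.png',cv2.resize(D['wrist']['image'][145:245,270:375],None,fx=6,fy=6,interpolation=cv2.INTER_CUBIC))
E
```

```text
t 16.27 p [ 0.4982 -0.0436  0.1889] j [ 0.31  0.11 -0.45  0.   -1.01 -1.87] F [-0.1 -4.   1.6] M [-1.69 -0.76  0.12] w 0.0139 th 90.49 down [ 7.e-04 -8.e-04 -1.e+00]
```

View pics/w11c.png

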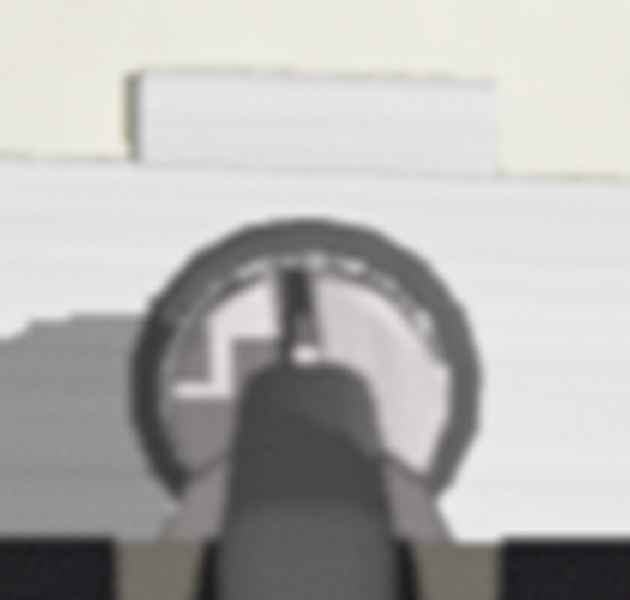

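Call:
move_arm(plan=[[[-0.5,0,0],4,0],[[0,0,0],4,0],[[0,0,0],2,0],[[0,0,0],0,0]])

```text
time_s: 16.88
ee_pos: [0.4981, -0.044, 0.1888]
eef_rot: [-0.539, 0.539, 0.458, -0.458]
wrist_force: [1.4, -4.9, 2.5]
gripper_width: 0.0136
```

```bash
python3 st.py
```

```text
t 16.88 p [ 0.4981 -0.044   0.1888] j [ 0.31  0.11 -0.45  0.   -1.01 -2.04] F [ 1.4 -4.9  2.5] M [-2.2  -0.87  0.19] w 0.0136 th 80.64 down [ 5.e-04 -6.e-04 -1.e+00]
```

Call:
move_arm(plan=[[[0,0,0],3,0],[[0,0,0],2,0],[[0,0,0],0,0]])

```text
time_s: 17.25
ee_pos: [0.4981, -0.0439, 0.1888]
eef_rot: [-0.558, 0.559, 0.434, -0.434]
wrist_force: [1.0, -5.0, 2.2]
gripper_width: 0.0141
```

```bash
python3 st.py; python3 - <<'E'
from h import *
D={n:cam(n) for n in('scene','wrist')}
cv2.imwrite('pics/w12c.png',cv2.resize(D['wrist']['image'][145:245,270:375],None,fx=6,fy=6,interpolation=cv2.INTER_CUBIC))
cv2.imwrite('pics/s12c.png',cv2.resize(D['scene']['image'][125:185,300:350],None,fx=10,fy=10,interpolation=cv2.INTER_CUBIC))
E
```

```text
t 17.25 p [ 0.4981 -0.0439  0.1888] j [ 0.31  0.11 -0.45  0.   -1.01 -2.13] F [ 1.  -5.   2.2] M [-2.21 -0.77  0.69] w 0.0141 th 75.66 down [ 4.e-04 -8.e-04 -1.e+00]
```

View pics/w12c.png

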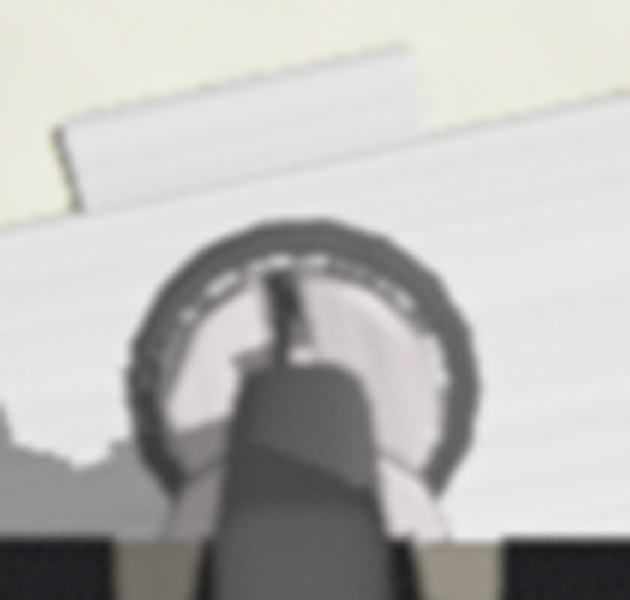

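The torque jumped to 0.69 N m, so the latch is at its stop, and the slot looks square to the hatch edge. I'll back off into the middle of the play and lift out.

Call:
move_arm(plan=[[[0,0,0],-6,0],[[0,0,0],-6,0],[[-0.5,0,0],0,0],[[0,0,0],0,0]])

```text
time_s: 17.85
ee_pos: [0.4981, -0.0436, 0.1888]
eef_rot: [0.511, -0.511, -0.489, 0.488]
wrist_force: [-0.0, 2.2, 4.5]
gripper_width: 0.0141
```

```bash
python3 st.py
```

```text
t 17.85 p [ 0.4981 -0.0436  0.1888] j [ 0.31  0.11 -0.45 -0.   -1.01 -1.92] F [-0.   2.2  4.5] M [ 0.88 -0.14  0.01] w 0.0141 th 87.42 down [ 8.e-04  1.e-03 -1.e+00]
```

Unloaded (Mz about 0). Lifting straight up.

Call:
move_arm(plan=[[[0,-3,0],0,0],[[0,-5,0],0,0],[[0,-15,0],0,0],[[0,-20,0],0,0],[[0,0,0],0,0]])

```text
time_s: 18.48
ee_pos: [0.4988, -0.044, 0.2337]
eef_rot: [-0.51, 0.511, 0.49, -0.488]
wrist_force: [-0.6, -0.5, -1.5]
gripper_width: 0.0137
```

```bash
python3 st.py; python3 - <<'E'
from h import *
import pickle
D={n:cam(n) for n in('scene','wrist')}
pickle.dump(D,open('d5.pkl','wb'))
cv2.imwrite('pics/w13c.png',cv2.resize(D['wrist']['image'][120:320,220:420],None,fx=4,fy=4,interpolation=cv2.INTER_CUBIC)[:600])
cv2.imwrite('pics/s13c.png',cv2.resize(D['scene']['image'][110:190,290:370],None,fx=7,fy=7,interpolation=cv2.INTER_CUBIC))
E
```

```text
t 18.48 p [ 0.4988 -0.044   0.2337] j [ 0.31  0.07 -0.38  0.   -1.11 -1.92] F [-0.6 -0.5 -1.5] M [ 0.03 -0.17 -0.01] w 0.0137 th 87.5 down [ 3.4e-03  6.0e-04 -1.0e+00]
```

View pics/w13c.png

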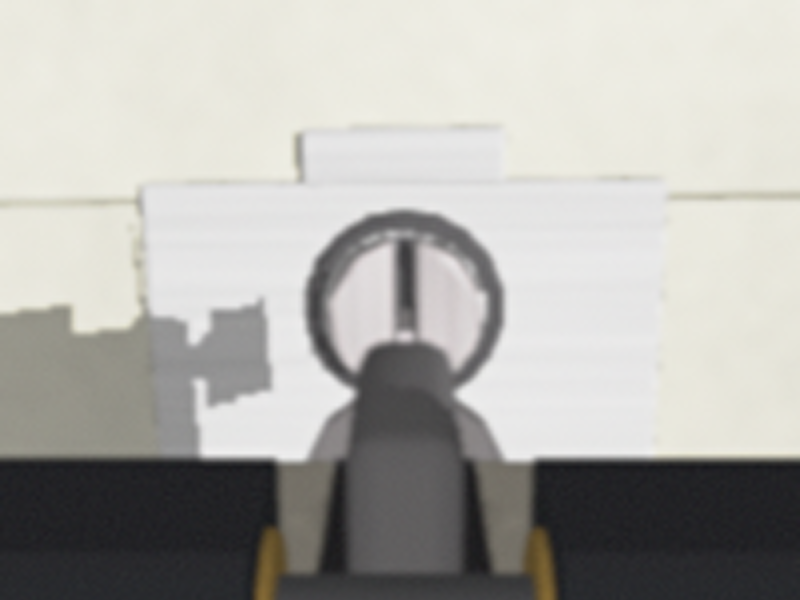

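View pics/s13c.png

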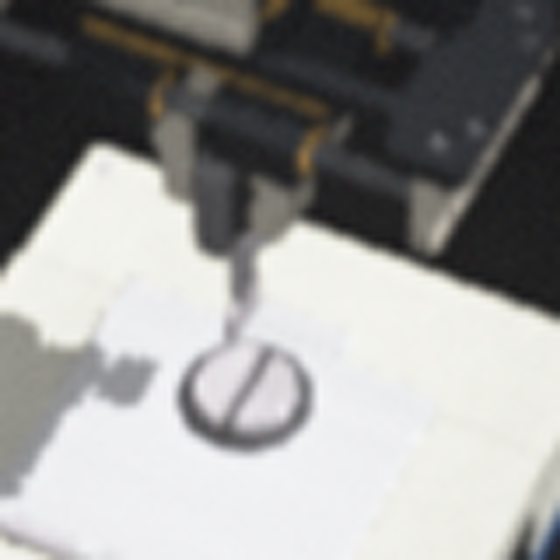

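The latch slot is square to the hinge and the hatch is flat. Now I'll rotate back and return to the stand.

Call:
move_arm(plan=[[[0,-5,0],-10,0],[[0,0,0],-10,0],[[0,0,0],-10,0],[[0,0,0],-10,0],[[0,0,0],-10,0]])

```text
time_s: 19.2
ee_pos: [0.4973, -0.0442, 0.2357]
eef_rot: [0.255, -0.254, -0.659, 0.66]
wrist_force: [0.7, -0.9, -1.3]
gripper_width: 0.0139
```

Call:
move_arm(plan=[[[0,0,0],-10,0],[[0,0,0],-10,0],[[0,0,0],-10,0],[[0,0,0],-0.5,0],[[0,0,0],0,0]])

```text
time_s: 19.82
ee_pos: [0.4976, -0.0442, 0.2362]
eef_rot: [0.075, -0.075, -0.703, 0.703]
wrist_force: [0.3, 0.6, -1.8]
gripper_width: 0.0142
```

```bash
python3 st.py .4388 .2761 .2379
```

```text
t 19.82 p [ 0.4976 -0.0442  0.2362] j [ 0.31  0.07 -0.38 -0.   -1.12 -0.52] F [ 0.3  0.6 -1.8] M [ 0.13 -0.04  0.05] w 0.0142 th 167.79 down [-7.e-04 -1.e-04 -1.e+00]
to target, tool axes mm [ 125.2   -1.7 -300.6]
```

Call:
move_arm(plan=[[[18,0,-43],0,0],[[18,0,-43],0,0],[[18,0,-43],0,0],[[18,0,-43],0,0],[[18,0,-43],0,0]])

```text
time_s: 20.45
ee_pos: [0.454, 0.1863, 0.2366]
eef_rot: [-0.075, 0.075, 0.703, -0.703]
wrist_force: [0.3, 0.5, -0.9]
gripper_width: 0.0143
```

Call:
move_arm(plan=[[[18,0,-43],0,0],[[17,0,-42],0,0],[[0,0,0],0,0],[[0,0,0],0,0]])

```text
time_s: 20.95
ee_pos: [0.4377, 0.2751, 0.2362]
eef_rot: [0.074, -0.074, -0.703, 0.703]
wrist_force: [0.2, -0.6, -1.8]
gripper_width: 0.0142
```

```bash
python3 st.py .4388 .2761 .195; python3 - <<'E'
from h import *
import pickle
D={n:cam(n) for n in('scene','wrist')}
pickle.dump(D,open('d6.pkl','wb'))
cv2.imwrite('pics/w14c.png',cv2.resize(D['wrist']['image'][120:270,220:420],None,fx=4,fy=4,interpolation=cv2.INTER_CUBIC))
cv2.imwrite('pics/s14c.png',cv2.resize(D['scene']['image'][130:240,410:510],None,fx=5,fy=5,interpolation=cv2.INTER_CUBIC))
E
```

```text
t 20.95 p [0.4377 0.2751 0.2362] j [ 0.94  0.1  -0.34 -0.   -1.13 -1.15] F [ 0.2 -0.6 -1.8] M [ 0.08 -0.07  0.  ] w 0.0142 th 167.94 down [-6.e-04 -7.e-04 -1.e+00]
to target, tool axes mm [-0.9 41.2 -1.3]
```

View pics/w14c.png

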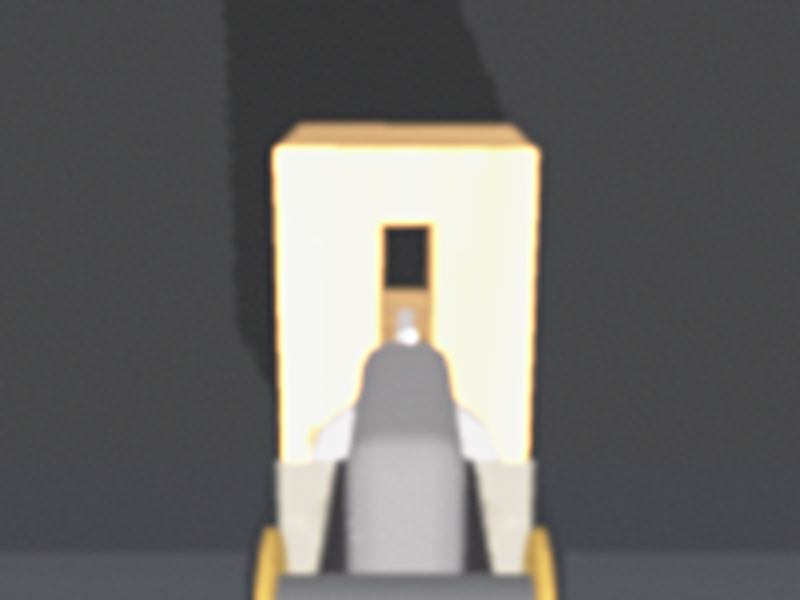

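View pics/s14c.png

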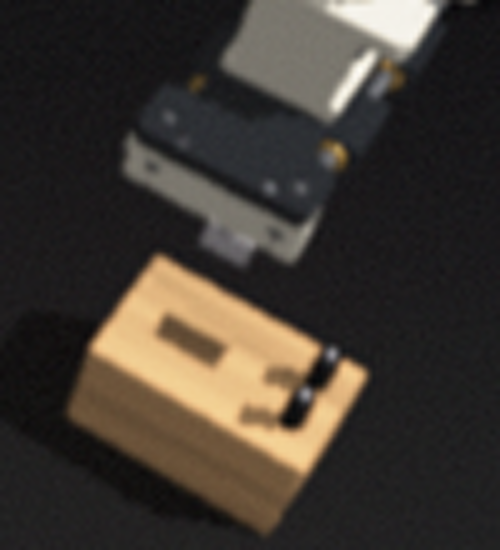

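The hole (crop column 406) and the key tip (405) are lined up. Descending.

Call:
move_arm(plan=[[[-0.9,25,-1.3],0,0],[[0,25,0],0,0],[[0,12,0],0,0],[[0,0,0],0,0]])

```text
time_s: 21.55
ee_pos: [0.4391, 0.2755, 0.1742]
eef_rot: [0.074, -0.074, -0.703, 0.704]
wrist_force: [0.2, -0.0, -1.6]
gripper_width: 0.0141
```

```bash
python3 st.py .4388 .2761 .0985
```

```text
t 21.55 p [0.4391 0.2755 0.1742] j [ 0.94  0.16 -0.43  0.   -0.98 -1.15] F [ 0.2 -0.  -1.6] M [ 0.06 -0.1  -0.  ] w 0.0141 th 167.94 down [-7.0e-04 -1.1e-03 -1.0e+00]
to target, tool axes mm [ 0.4 75.7 -0.6]
```

Call:
move_arm(plan=[[[0,10,-0.6],0,0],[[0,10,0],0,0],[[0,10,0],0,0],[[0,10,0],0,0],[[0,10,0],0,0]])

```text
time_s: 22.18
ee_pos: [0.4391, 0.2769, 0.1238]
eef_rot: [0.074, -0.074, -0.703, 0.703]
wrist_force: [0.6, 0.3, -1.2]
gripper_width: 0.0139
```

Call:
move_arm(plan=[[[0,10,0],0,0],[[0,6,0],0,0],[[0,3,0],0,0],[[0,3,0],0,0],[[0,0,0],0,0]])

```text
time_s: 22.8
ee_pos: [0.4392, 0.2769, 0.1025]
eef_rot: [0.074, -0.074, -0.703, 0.703]
wrist_force: [0.2, 0.1, -1.1]
gripper_width: 0.0143
```

```bash
python3 st.py .4388 .2761 .0979
```

```text
t 22.8 p [0.4392 0.2769 0.1025] j [ 0.94  0.25 -0.51  0.   -0.81 -1.15] F [ 0.2  0.1 -1.1] M [ 0.06 -0.07  0.02] w 0.0143 th 168.0 down [-0. -0. -1.]
to target, tool axes mm [0.2 4.6 0.9]
```

Call:
move_arm(plan=[[[0,2,0.5],0,0],[[0,1.5,0],0,0],[[0,1,0],0,0],[[0,0,0],0,0]])

```text
time_s: 23.3
ee_pos: [0.4391, 0.2764, 0.098]
eef_rot: [0.074, -0.074, -0.703, 0.703]
wrist_force: [0.3, -0.6, -0.6]
gripper_width: 0.014
```

Call:
move_arm(plan=[[[0,0.5,0],0,0],[[0,0.5,0],0,0],[[0,0,0],0,0]])

```text
time_s: 23.68
ee_pos: [0.4392, 0.2765, 0.0979]
eef_rot: [-0.074, 0.074, 0.703, -0.703]
wrist_force: [-2.9, -1.6, 6.8]
gripper_width: 0.0141
```

The collar is seated (upward force 7 N). I'll release slowly to a modest opening, then withdraw.

Call:
move_arm(plan=[[[0,0,0],0,20],[[0,0,0],0,30],[[0,0,0],0,45],[[0,0,0],0,60],[[0,0,0],0,60]])

```text
time_s: 24.3
ee_pos: [0.4391, 0.2764, 0.097]
eef_rot: [0.074, -0.074, -0.703, 0.703]
wrist_force: [0.1, -0.1, 0.2]
gripper_width: 0.0546
```

Call:
move_arm(plan=[[[0,-15,0],0,60],[[0,-40,0],0,60],[[0,-60,0],0,60],[[0,-20,-40],0,60],[[0,0,-50],0,60]])

```text
time_s: 24.92
ee_pos: [0.4589, 0.3659, 0.2368]
eef_rot: [-0.073, 0.075, 0.705, -0.701]
wrist_force: [1.1, -0.3, 0.4]
gripper_width: 0.06
```

Call:
move_arm(plan=[[[0,0,-50],0,60],[[0,0,-50],0,60],[[0,0,0],0,60]])

```text
time_s: 25.3
ee_pos: [0.4788, 0.465, 0.2317]
eef_rot: [0.073, -0.073, -0.703, 0.704]
wrist_force: [0.0, -0.1, 0.0]
gripper_width: 0.06
```

```bash
python3 st.py; python3 - <<'E'
from h import *
import pickle
D={n:cam(n) for n in('scene','top')}
pickle.dump(D,open('d7.pkl','wb'))
a=cv2.resize(D['scene']['image'][160:240,410:500],None,fx=5,fy=5,interpolation=cv2.INTER_CUBIC)
b=cv2.resize(D['scene']['image'][120:250,250:385],None,fx=2.5,fy=2.5,interpolation=cv2.INTER_CUBIC)
c=np.zeros((400,800,3),np.uint8);c[:400,:450]=a;c[:325,455:455+b.shape[1]]=b
cv2.imwrite('pics/s15.png',c);cv2.imwrite('pics/t15.png',D['top']['image'])
E
```

```text
t 25.3 p [0.4788 0.465  0.2317] j [ 1.06  0.35 -0.02  0.   -1.19 -1.27] F [ 0.  -0.1  0. ] M [-0.05 -0.01  0.02] w 0.06 th 168.1 down [-1.e-04 -6.e-04 -1.e+00]
```

View pics/s15.png

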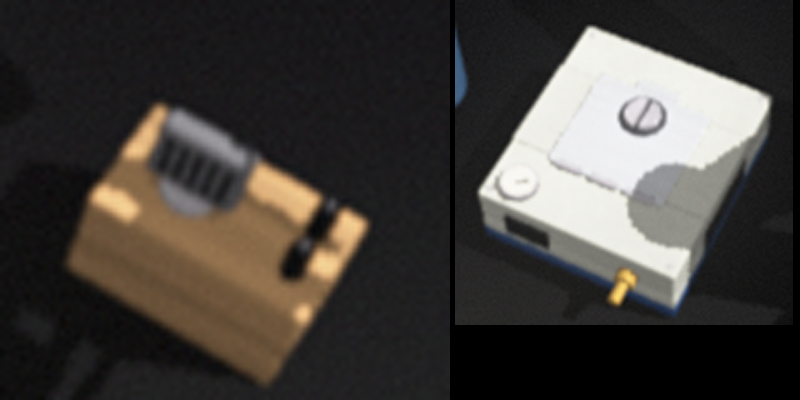

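View pics/t15.png

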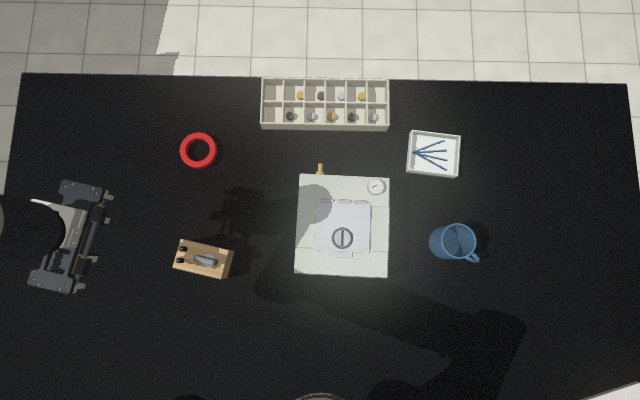

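The key is upright on its collar in the stand, the hatch is flat, the slot is square to the hinge, and the mug, tape and dish haven't moved. One numeric check of the slot angle before handing in.

```bash
python3 - <<'E'
from h import *
import pickle
D=pickle.load(open('d7.pkl','rb'))
im=cv2.resize(D['top']['image'][222:256,325:360],None,fx=16,fy=16,interpolation=cv2.INTER_CUBIC)
cv2.imwrite('pics/slot2.png',im)
E
```

```text
(no output)
```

View pics/slot2.png

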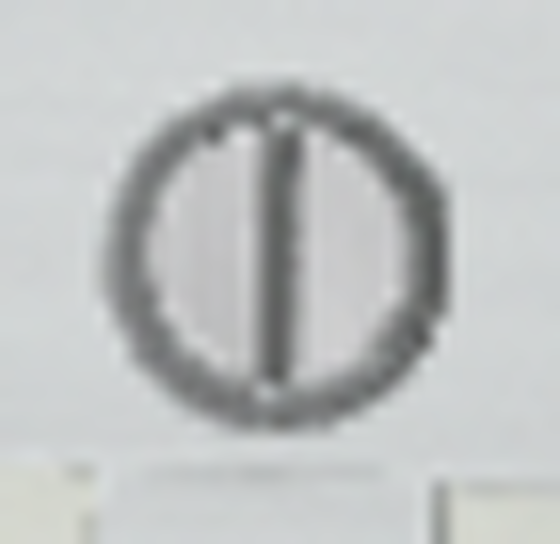

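The slot runs from (284,125) to (272,380), about 2.7° clockwise of image vertical. That is square to the hatch edge, which tilts 2.5°, so the latch is at its stop.

```bash
python3 -c "
from bench import hand_in; print(hand_in())"
```

```text
the job is handed in; nothing more can be done
None
```

The hatch is shut and latched, the key is back in its stand, and I handed the job in at about 25 s; no verdict is reported.

- **Hatch:** I pushed it shut until it met its stop, at 18 N with the fingertip at 99 mm.
- **Latch:** I seated the blade on the slot floor and turned clockwise until the torque jumped from 0.2 to 0.7 N m. In the last top view the slot is square to the hatch edge within about 1°.
- **Key:** I lowered it until the collar carried load (7 N) and let go. It stands upright in the last views, though I did not measure its tip position after release.
- **Other objects:** The mug, tape and dish look unmoved, and the arm is clear of everything.

**Disagreements:**
- The two fixed cameras differed by 2–3 mm in y.
- One scene-camera estimate of the key-to-slot offset (4.5 mm) disagreed with the wrist and world figures (1.5–2 mm). I used the latter, and the blade went in without resistance.
- There was about 5 N of side force during the turn, which I partly eased with 2.5 mm of small shifts.

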